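# Set the colorimeter's filter selector to green and zero it

### The job

Zero the colorimeter on the blank for a green-filter reading. Push the side of the filter selector's bar with a fingertip, without taking the bar between the fingers, and turn it back anticlockwise click by click until it has clicked into place with its white pointer at the green dot; then press the white zero key right down and let it come up. Leave the blank cuvette in its well, do not press the grey read key, and do not disturb the tubes and the cap on the bench.

Things in the scene. Friction and masses are not known exactly. Their poses are not given: they have to be found in the camera images.
- colorimeter: Bench filter colorimeter, light grey box 200 mm deep (x), 260 mm wide (y), fixed. Origin: centre of its underside; x from its front to its back, y to its left, z up. All controls are on its flat deck, 65 mm above the bench. Behind the selector a low display hood begins 49 mm from the selector's axis and rises up to 25 mm above the deck.
- dial_axis (a point): Point on the selector's vertical axis at deck height; in the colorimeter's frame x -15, y -62 mm. Black round skirt, radius 27 mm, top 7 mm above the deck; upright finger bar across its diameter: 54 mm long, 12.5 mm thick, top 31 mm above the deck (side faces to 29 mm). A white line marks its pointing half. Eight coloured dots, 11 mm wide, lie round it 38 mm from the axis.
- pointer (a point): Middle of the end face of the selector's bar that carries the white line, 27 mm from the axis and 19 mm above the deck; it turns with the selector and stands beside the dot that is selected.
- green_mark (a point): Centre of the green dot on the deck, 38 mm from the selector's axis. Its neighbours are the cyan dot and the yellow dot.
- dial (a joint): Selector angle, rad, growing clockwise from above, stops at both ends. Clicks 0.628 (36 deg) apart: 0 violet, 0.628 blue, 1.257 cyan, 1.885 green, 2.513 yellow, 3.142 orange, 3.770 red, 4.398 white. Starts at orange, red or white. At 0 the pointer looks 126 deg anticlockwise from the colorimeter's x axis, at green 18 deg. Each takes some 0.06 N m; past half-way it jumps to the next.
- zero_key_top (a point): Centre of the top of the white round zero key, 22 mm across, 8 mm above the deck when up; in the colorimeter's frame at x -60, y +35 mm. The read key is 55 mm to its left.
- zero_key (a joint): How far the zero key is pressed, m: 0 up, 0.004 fully down, which takes 3.5 N; it springs back when let go.
- read_key_top (a point): Centre of the top of the grey round read key, 22 mm across, same height as the zero key; not to be pressed.
- read_key (a joint): How far the read key is pressed, m: 0 up, 0.004 fully down.
- cuvette_mid (a point): Centre of the blank cuvette, 12.5 mm square and 45 mm tall with a white stopper, loose, standing in the sample well; it sticks up 15 mm above the deck, in the colorimeter's frame at x 30, y 70 mm. It stays where it is.
- tube_rack: White rack of orange-capped clear tubes, 200 x 85 mm, 122 mm tall, loose, on the bench to the left; origin at the centre of its underside. It stays where it is.
- blood_tubes: White box of red-capped tubes, 100 x 80 mm, 98 mm tall, loose, on the bench to the right and farther back; origin at the centre of its underside. It stays where it is.
- screw_cap: Orange screw cap, 33 mm across, 14 mm tall, loose, lying on the bench to the right; origin at the centre of its underside. It stays where it is.
There are look-alikes about, which are no part of the job. Leave any black or brown look-alike of the tube_rack alone.

How it is judged:
By the outcome, as a careful person would: the job done as asked, in the order asked, and still so for the second after the job is handed in, with the robot touching nothing.
It also fails if it takes over 58 s, if anything falls off the work surface, if the arm or the gripper's body presses on something with over 40 N, if the wrist force passes 120 N, or if a joint passes its speed limit or range.

### The arm

A 6-joint arm with a two-finger parallel gripper is mounted at the origin on the work surface. World frame = base frame: x ahead of the robot, y to its left, z up, the work surface at z = 0. Lengths are in m, angles in rad, forces in N, time in s.
With the tool pointing down it reaches from about 0.275 to 0.85 m from the base axis. Payload 5.2 kg.
Tool frame: the origin (TCP) lies midway between the tips of the shut fingers; the grasp point (between the pads) lies 19 mm behind it; z points along the fingers, y is the line along which they close (so a half turn about z gives the same grasp; the last joint's range is limited). The gripper opens to 85 mm and grips with 20 to 120 N. Pads are 22 mm wide; open, the fingers measure 114 mm over their backs; the gripper's body (76 mm by 85 mm) begins 54 mm behind the grasp point. The pads swing forward as they close: fully open they stand 13 mm farther back than shut.
Start: joints at [0.971, 0.259, 1.535, -0, 1.348, -0.203], TCP at [0.213, 0.507, 0.231] pointing down, gripper open.
Joint ranges: [-3.14, 3.14], [-0.91, 2.08], [0.19, 2.58], [-1.22, 4.36], [0.22, 2.71], [-3.12, 3.12]. Speed limits (rad/s): [2.57, 2.57, 3.14, 3.14, 3.14, 3.14].

### API

Orientations are given as a rotation vector (axis times angle).
In Python, from plant import manip, optics, job gives the robot as it stands.
- The arm moves only by the tool servo_tool, never from a script. Its argument "deltas" is a list of rows, each a list of 7 numbers: the opening, from -1 (shut) to 1 (fully open), so that 0 is half open, then the shift along the tool's x, y, z in mm, then the turn, a rotation vector about the tool's x, y, z in degrees. A call has 1 to 5 rows; each row shifts and turns the commanded pose from where the row before left it, along the tool's axes as they then stand; what a row does not reach is not made up. A row lasts 1/10 s, in which the tool goes at most 50 mm and 8.59 degrees, less where a joint would pass 70% of its speed; a pose out of reach is approached as far as the arm can. A call is refused whole if a number of a shift passes 50 or a number of a turn 8.59, either way. A call with a gripper value outside its range is refused whole. The fingers move at their own pace and stop on an object; "grip_force" is the grip in N (left out, the last holds). Time passes only in rows, so rows that do not move let the fingers close. It gives the time, the measured TCP pose, the force, the opening and the grip force at its end, in the units of the state.
- manip.read_state(): the state, without advancing time (a new reading comes with each control period).
- optics.snapshot(name): name is "scene" or "top"; returns a dict with "color" (384x512x3 uint8, red, green, blue), "range_z" (384x512 float32, m along the optical axis (not along the pixel's ray), 0 where there is no reading), "intrinsics" (3x3 intrinsics, pixels), "extrinsics" (4x4, takes a point from camera to world coordinates). Camera axes: x right, y up, looking along -z (the intrinsics and any distortion apply to the point x, -y, -z); pixel columns grow to the right and rows downward; lengths in m; the calibration is good to about 2 mm. A picture is of the moment at which its call begins.
- job.close_job(): hands the job in; it is judged then, once.
The state is a dict: "time": time; "joint_pos": joint angles; "joint_velocities": joint speeds; "tau": joint torques, N m; "position": TCP position; "eef_rot": TCP orientation; "wrist_force": force on the tool from outside, world axes, zero at the start; "torque": the same for the moment, N m; "width": finger opening in m; "grasp_force": force on a finger pad.
Only numpy, scipy, OpenCV 4.12 (cv2) and the standard library are available. Lean on these libraries where they do the work, as an engineer would, in place of code of your own. Each camera call takes 0.05 s, during which the arm holds its last target. There are 200 camera calls.

## Working session

There is one attempt and no reset: what is moved stays moved. The work goes in short steps, Python scripts to look and compute and a tool call to move; the robot and the scene stay as the last step left them, time stands still between calls to the robot, and variables do not carry over. Pictures are saved under pics/ and viewed, at most 10 in all, crops included, and the job is handed in when it is done.

Besides the shell and the picture viewer there is one more tool, called after ">>>" as name(argument=value, ...) on one line, values as JSON. servo_tool: Moves the arm, as the interface text tells. Its arguments: {"type":"object","properties":{"deltas":{"type":"array","items":{"type":"array","items":{"type":"number"}}},"grip_force":{"type":"number"}},"required":["deltas"]}

```bash
mkdir -p pics; cat > h.py <<'E'
import numpy as np, cv2
from plant import manip, optics, job
def snap(n):
    s=optics.snapshot(n); return s
def ray(s,u,v,z):
    K=np.array(s["intrinsics"]);T=np.array(s["extrinsics"])
    d=np.array([(u-K[0,2])/K[0,0],-(v-K[1,2])/K[1,1],-1.0])
    d=T[:3,:3]@d;o=T[:3,3]
    return o+d*(z-o[2])/d[2]
def proj(s,p):
    K=np.array(s["intrinsics"]);T=np.array(s["extrinsics"])
    c=T[:3,:3].T@(np.array(p)-T[:3,3]); return K[0,0]*c[0]/-c[2]+K[0,2],K[1,1]*-c[1]/-c[2]+K[1,2]
def save(s,f,box=None,k=1):
    im=s["color"][:,:,::-1]
    if box: im=im[box[1]:box[3],box[0]:box[2]]
    cv2.imwrite(f,cv2.resize(im,None,fx=k,fy=k,interpolation=cv2.INTER_CUBIC))
E
python3 - <<'E'
from h import *
a=snap("top");b=snap("scene")
import pickle;pickle.dump((a,b),open('s0.pkl','wb'))
save(a,'pics/top0.png',k=1.5);save(b,'pics/scene0.png',k=1.5)
print(a["intrinsics"],a["extrinsics"],b["extrinsics"]);print(manip.read_state())
E
```

```text
[[409.48388079   0.         259.50168235]
 [  0.         409.48388079 190.78799939]
 [  0.           0.           1.        ]] [[ 0.02623289  0.98381379 -0.17726326  0.360025  ]
 [-0.99958144  0.02797892  0.00735709  0.04133043]
 [ 0.01219764  0.17699606  0.98413597  1.14692246]
 [ 0.          0.          0.          1.        ]] [[ 0.39068483 -0.69558277  0.60293447  1.15355541]
 [ 0.92043759  0.28618761 -0.2662542  -0.22333532]
 [ 0.01264946  0.65898502  0.75204968  0.82076988]
 [ 0.          0.          0.          1.        ]]
{'time': 0.1, 'joint_pos': array([ 9.71217317e-01,  2.59268333e-01,  1.53598542e+00, -5.07838736e-06,
        1.34802737e+00, -2.02801518e-01]), 'joint_velocities': array([-0.00161085, -0.00304186, -0.00283759,  0.00059722,  0.00019444,
       -0.00081952]), 'tau': array([ 2.38454668e-03, -4.46961987e+01, -2.91248310e+01, -2.68723925e-04,
        6.14197575e-03, -6.14244058e-06]), 'position': array([0.21224561, 0.50686709, 0.23055408]), 'eef_rot': array([-6.19045321e-01, -3.07932906e+00,  2.44417261e-03]), 'wrist_force': array([ 0.65959845, -0.57329893,  0.33830518]), 'torque': array([-0.0107912 ,  0.02156305, -0.02331612]), 'grasp_force': 0.0, 'width': 0.0855706540448585}
```

View pics/top0.png

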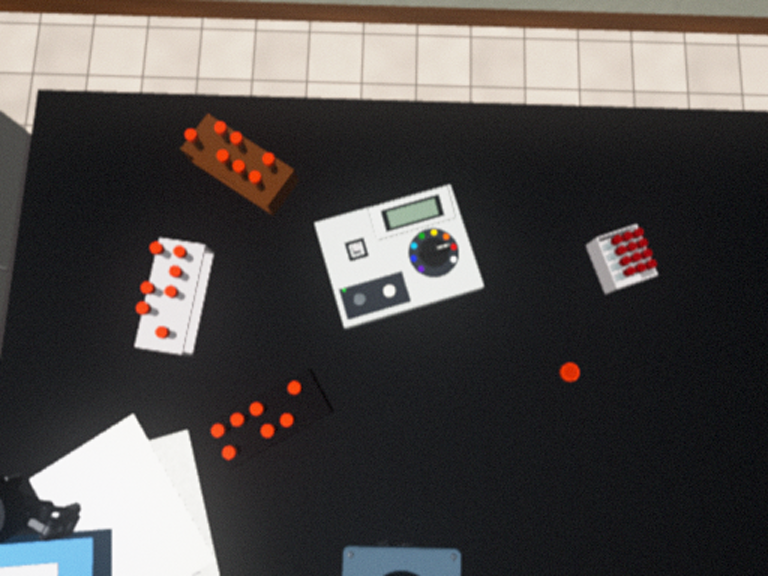

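View pics/scene0.png

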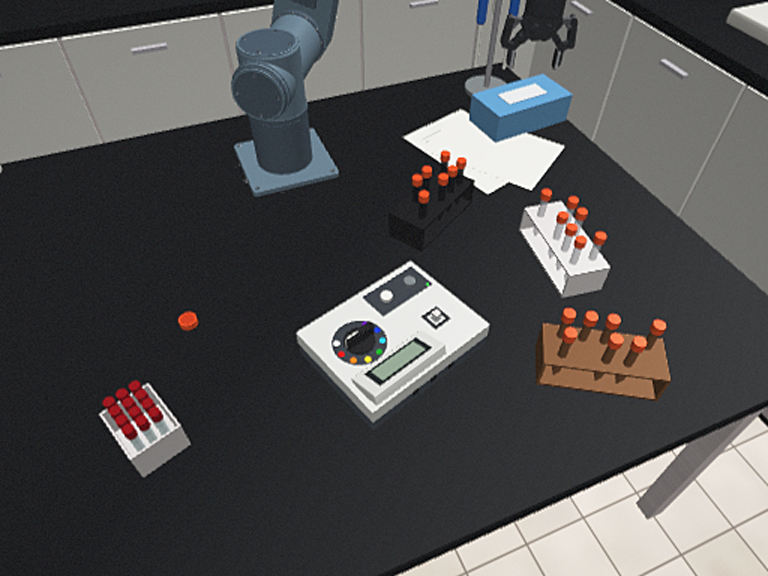

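The top view shows the colorimeter with its dial at about (433,252), the pointer line toward red at about (453,247), the zero key at (389,291) and the read key at (360,299). The black, brown and white racks stand clear of it. Next I'll measure the dots and keys.

```bash
python3 - <<'E'
from h import *
import pickle
a,b=pickle.load(open('s0.pkl','rb'))
save(a,'pics/topc.png',(205,120,330,222),6)
Z=0.065
for nm,s,box in (("top",a,(262,145,316,190)),("scene",b,(212,205,268,250))):
    im=s["color"][box[1]:box[3],box[0]:box[2]]
    hsv=cv2.cvtColor(im,cv2.COLOR_RGB2HSV)
    m=((hsv[...,1]>110)&(hsv[...,2]>90)).astype(np.uint8)
    # split by hue
    P=[]
    for h,(lo,hi) in dict(red=(0,7),orange=(8,20),yellow=(22,34),green=(45,75),cyan=(82,100),blue=(105,122),violet=(124,150)).items():
        mm=m*((hsv[...,0]>=lo)&(hsv[...,0]<=hi)).astype(np.uint8)
        n,l,st,c=cv2.connectedComponentsWithStats(mm)
        if n>1:
            i=1+st[1:,4].argmax();u,v=c[i]+box[:2];p=ray(s,u,v,Z);P.append(p[:2]);print(nm,h,st[i,4],(u.round(1),v.round(1)),p.round(4))
    P=np.array(P);A=np.c_[2*P,np.ones(len(P))];x=np.linalg.lstsq(A,(P**2).sum(1),rcond=None)[0]
    print("centre",x[:2],"r",np.sqrt(x[2]+x[:2]@x[:2]))
# zero key
for nm,s,box in (("top",a,(248,183,272,206)),("scene",b,(250,188,265,206))):
    g=cv2.cvtColor(s["color"],cv2.COLOR_RGB2GRAY)[box[1]:box[3],box[0]:box[2]]
    n,l,st,c=cv2.connectedComponentsWithStats((g>150).astype(np.uint8))
    for i in range(1,n):
        u,v=c[i]+box[:2];print(nm,'key',st[i],(u,v),ray(s,u,v,.073).round(4))
# range check
    u,v=(int(259),int(194)) if nm=="top" else (257,197)
    K=s["intrinsics"];T=s["extrinsics"];d=s["range_z"][v,u];print((T@[ (u-K[0,2])/K[0,0]*d,-(v-K[1,2])/K[1,1]*d,-d,1])[:3])
E
```

```text
top red 7 (np.float64(302.1), np.float64(164.0)) [ 0.6322 -0.0808  0.065 ]
top orange 20 (np.float64(297.0), np.float64(157.2)) [ 0.6507 -0.0664  0.065 ]
top yellow 19 (np.float64(288.8), np.float64(154.6)) [ 0.6575 -0.0441  0.065 ]
top green 17 (np.float64(280.6), np.float64(156.9)) [ 0.6505 -0.0218  0.065 ]
top cyan 22 (np.float64(275.7), np.float64(163.5)) [ 0.6315 -0.0089  0.065 ]
top blue 20 (np.float64(275.6), np.float64(171.8)) [ 0.6085 -0.0088  0.065 ]
top violet 18 (np.float64(280.2), np.float64(178.7)) [ 0.5896 -0.0217  0.065 ]
centre [ 0.61977124 -0.04481996] r 0.037916605247395874
scene red 9 (np.float64(226.9), np.float64(235.8)) [ 0.6315 -0.0801  0.065 ]
scene orange 17 (np.float64(235.1), np.float64(239.8)) [ 0.6501 -0.0659  0.065 ]
scene yellow 20 (np.float64(245.0), np.float64(238.9)) [ 0.6569 -0.0429  0.065 ]
scene green 17 (np.float64(252.4), np.float64(234.0)) [ 0.6503 -0.0208  0.065 ]
scene cyan 16 (np.float64(254.5), np.float64(226.5)) [ 0.6312 -0.0072  0.065 ]
scene blue 16 (np.float64(251.0), np.float64(219.5)) [ 0.6074 -0.007   0.065 ]
scene violet 8 (np.floa
[... 224 characters left out ...]
  0  3 10 21] (np.float64(270.2857142857143), np.float64(186.42857142857142)) [0.5661 0.0048 0.073 ]
top key [ 7  7  9  8 57] (np.float64(259.0701754385965), np.float64(193.4736842105263)) [0.5462 0.0343 0.073 ]
top key [10 19 14  4 36] (np.float64(266.19444444444446), np.float64(203.97222222222223)) [0.5185 0.0146 0.073 ]
[0.54513177 0.03439424 0.0707286 ]
scene key [ 0  0  7  4 17] (np.float64(252.05882352941177), np.float64(189.0)) [0.5185 0.0321 0.073 ]
scene key [ 4  5  8  7 42] (np.float64(257.26190476190476), np.float64(196.35714285714286)) [0.5481 0.0349 0.073 ]
scene key [14 17  1  1  1] (np.float64(264.0), np.float64(205.0)) [0.5821 0.0395 0.073 ]
[0.54990335 0.03337993 0.07302756]
```

View pics/topc.png

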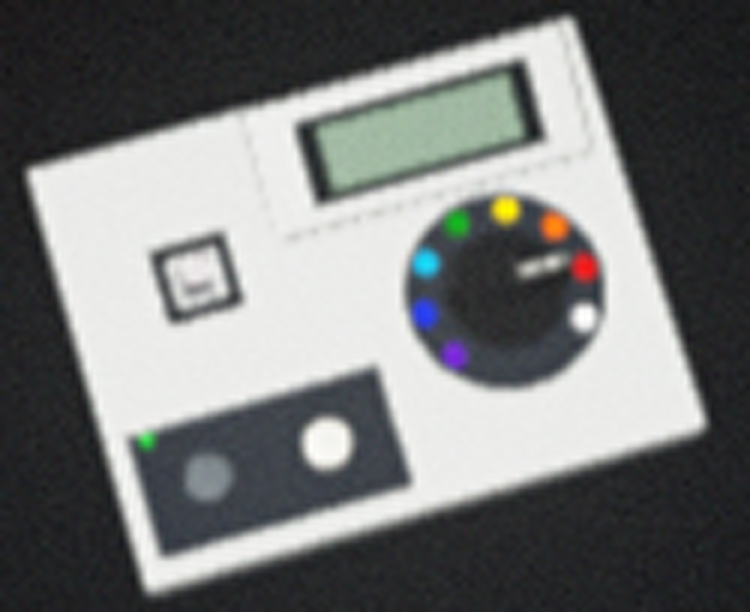

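The pointer is at red, so green is three clicks anticlockwise. Both views agree on these positions:

- **Axis:** about (0.619, -0.044), ring radius 38 mm as expected.
- **Zero key:** (0.547, 0.0345).
- **Axis-to-key distance:** 107 mm, as specified.
- **Colorimeter yaw:** about 17.5°.

I'll shut the fingers and travel high.

>>> servo_tool(deltas=[[-1, -38, -26, 0, 0, 0, 0], [-1, -38, -26, 0, 0, 0, 0], [-1, -38, -26, 0, 0, 0, 0], [-1, -38, -26, 0, 0, 0, 0], [-1, -38, -26, 0, 0, 0, 0]], grip_force=20)

```text
time: 0.6
position: [0.3379, 0.3123, 0.2311]
eef_rot: [-0.618, -3.08, 0.0]
wrist_force: [0.5, 0.5, 0.2]
width: 0.0125
grasp_force: 0.0
```

>>> servo_tool(deltas=[[-1, -38, -26, 0, 0, 0, 0], [-1, -38, -26, 0, 0, 0, 0], [-1, -38, -26, 0, 0, 0, 0], [-1, -38, -26, 0, 0, 0, 0], [-1, -38, -26, 0, 0, 0, 0]])

```text
time: 1.1
position: [0.463, 0.1189, 0.2311]
eef_rot: [-0.619, -3.08, -0.0]
wrist_force: [0.4, 0.3, -0.6]
width: -0.0001
grasp_force: 0.0
```

>>> servo_tool(deltas=[[-1, -38, -26, 0, 0, 0, 0], [-1, -38, -26, 0, 0, 0, 0], [-1, -38, -26, 0, 0, 0, 0], [-1, -38, -26, 0, 0, 0, 0], [-1, -38, -26, 0, 0, 0, 0]])

```text
time: 1.6
position: [0.588, -0.0745, 0.2308]
eef_rot: [-0.62, -3.079, -0.0]
wrist_force: [0.6, 0.2, -0.1]
width: -0.0004
grasp_force: 0.0
```

>>> servo_tool(deltas=[[-1, 0, 0, 0, 0, 0, 8.5], [-1, 0, 0, 0, 0, 0, 8.5], [-1, 0, 0, 0, 0, 0, 8.5], [-1, 0, 0, 0, 0, 0, 8.5], [-1, 0, 0, 0, 0, 0, 8.5]])

```text
time: 2.1
position: [0.5872, -0.0727, 0.2307]
eef_rot: [-1.701, -2.64, 0.001]
wrist_force: [0.6, 0.0, 0.2]
width: 0.0001
grasp_force: 0.0
```

>>> servo_tool(deltas=[[-1, 0, 0, 0, 0, 0, 8.5], [-1, 0, 0, 0, 0, 0, 8.5], [-1, 0, 0, 0, 0, 0, 8.5], [-1, 0, 0, 0, 0, 0, 8.5], [-1, 0, 0, 0, 0, 0, 8.5]])

```text
time: 2.6
position: [0.5872, -0.0726, 0.2307]
eef_rot: [-2.542, -1.844, 0.001]
wrist_force: [-0.1, 0.6, 0.1]
width: -0.0001
grasp_force: 0.0
```

>>> servo_tool(deltas=[[-1, 0, 0, 0, 0, 0, 8.5], [-1, 0, 0, 0, 0, 0, 8.5], [-1, 0, 0, 0, 0, 0, 8.5], [-1, 0, 0, 0, 0, 0, 8.5], [-1, 0, 0, 0, 0, 0, 8.5]])

```text
time: 3.1
position: [0.5872, -0.0726, 0.2307]
eef_rot: [-3.038, -0.797, 0.002]
wrist_force: [-0.7, 0.2, 0.4]
width: 0.0
grasp_force: 0.0
```

>>> servo_tool(deltas=[[-1, 0, 0, 0, 0, 0, 8.5], [-1, 0, 0, 0, 0, 0, 4], [-1, 0, 0, 0, 0, 0, 0], [-1, 0, 0, 0, 0, 0, 0]])

```text
time: 3.5
position: [0.5874, -0.0726, 0.231]
eef_rot: [-3.105, -0.475, 0.001]
wrist_force: [0.6, 0.0, 0.6]
width: -0.0002
grasp_force: 0.0
```

>>> servo_tool(deltas=[[-1, 0, 0, 40, 0, 0, 0], [-1, 0, 0, 40, 0, 0, 0], [-1, 0, 0, 40, 0, 0, 0], [-1, 0, 0, 33, 0, 0, 0], [-1, 0, 0, 0, 0, 0, 0]])

```text
time: 4.0
position: [0.5837, -0.0715, 0.0734]
eef_rot: [-3.101, -0.473, 0.015]
wrist_force: [-0.2, 0.6, -0.1]
width: -0.0
grasp_force: 0.0
```

>>> servo_tool(deltas=[[-1, 5, 0, 0, 0, 0, 0], [-1, 5, 0, 0, 0, 0, 0], [-1, 5, 0, 0, 0, 0, 0], [-1, 2, 0, 0, 0, 0, 0], [-1, 0, 0, 0, 0, 0, 0]])

```text
time: 4.5
position: [0.6047, -0.0676, 0.0794]
eef_rot: [3.105, 0.472, 0.003]
wrist_force: [0.4, -0.2, 0.5]
width: 0.0002
grasp_force: 0.0
```

```bash
python3 - <<'E'
from h import *
s=manip.read_state();print(s['position'],s['wrist_force'],s['torque'])
b=snap("scene");save(b,'pics/s1.png',(190,140,300,260),5)
E
```

```text
[ 0.60474303 -0.06763898  0.07936371] [ 0.38811938 -0.20019118  0.50803166] [-0.00898835 -0.05423459 -0.02729092]
```

View pics/s1.png

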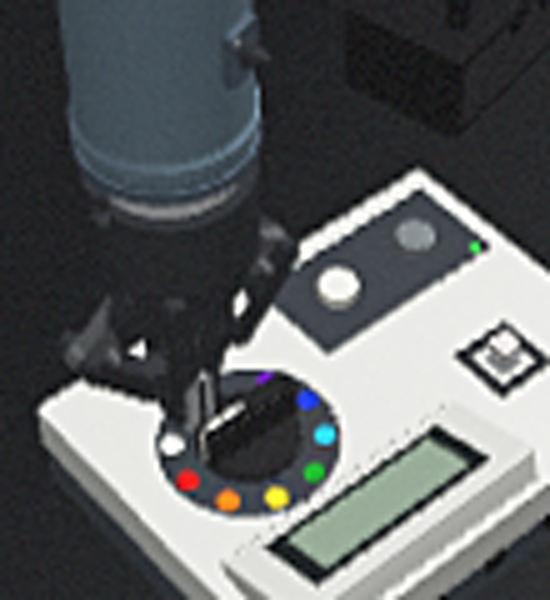

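The picture shows the finger beside the bar's pointer half at crop (205,400), with the pointer still at red. I'm starting the arc push about the axis.

>>> servo_tool(deltas=[[-1, 2.5, 0, 0, 0, 0, 0], [-1, 1.9, 1.7, 0, 0, 0, -6], [-1, 1.9, 1.7, 0, 0, 0, -6], [-1, 1.9, 1.7, 0, 0, 0, -6], [-1, 0, 0, 0, 0, 0, 0]])

```text
time: 5.05
position: [0.6133, -0.0697, 0.0783]
eef_rot: [2.994, 0.953, -0.001]
wrist_force: [-0.8, 0.1, 0.8]
width: 0.0003
grasp_force: 0.6
```

>>> servo_tool(deltas=[[-1, 1.3, 1.2, 0, 0, 0, -4], [-1, 1.3, 1.2, 0, 0, 0, -4], [-1, 0, 0, 0, 0, 0, 0]])

```text
time: 5.35
position: [0.6171, -0.0697, 0.0783]
eef_rot: [2.922, 1.155, 0.001]
wrist_force: [-0.5, 0.0, -0.1]
width: -0.0001
grasp_force: 0.0
```

```bash
cat >> h.py <<'E'
def rel():
    s=manip.read_state();p=s['position'];r=s['eef_rot'];al=2*np.degrees(np.arctan2(r[1],r[0]))
    a=np.radians(al);n=np.array([np.cos(a),np.sin(a)]);u=np.array([np.sin(a),-np.cos(a)]);q=p[:2]-[.619,-.0442]
    print('t',s['time'],'z',p[2],'alpha',al%360,'turned',(al-17.5)%360,'n',q@n,'u',q@u,'F',s['wrist_force'].round(2))
def white(s,f):
    save(s,f,(205,200,275,255),8)
E
python3 - <<'E'
from h import *
rel();b=snap("scene");white(b,'pics/s2.png')
E
```

```text
t 5.35 z 0.07831846254164121 alpha 43.144621899952874 turned 25.644621899952874 n -0.018837437605475498 u 0.017258662335996038 F [-0.53  0.02 -0.13]
```

View pics/s2.png

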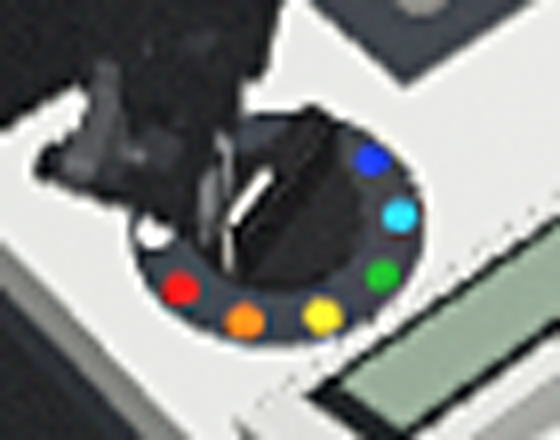

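The pointer's white line runs from crop (270,172) to (230,222). I'll turn that into an angle.

```bash
cat >> h.py <<'E'
def ang(s,pts):
    P=[ray(s,205+x/8,200+y/8,.096)[:2] for x,y in pts];d=P[1]-P[0]
    print('line',P,np.degrees(np.arctan2(d[1],d[0])),'from axis',np.degrees(np.arctan2(*(P[1]-[.619,-.0442])[::-1])))
E
python3 - <<'E'
from h import *
ang(snap("scene"),[(270,172),(230,222)])
E
```

```text
line [array([ 0.62421636, -0.04546175]), array([ 0.63717089, -0.06309793])] -53.70112481649448 from axis -46.12362513409295
```

The bar is at about -47°, roughly at the jump point between red and orange. I'll continue.

>>> servo_tool(deltas=[[-1, 2.3, 1.1, 0, 0, 0, -4], [-1, 1.3, 1.2, 0, 0, 0, -4], [-1, 1.3, 1.2, 0, 0, 0, -4], [-1, 0, 0, 0, 0, 0, 0]])

```text
time: 5.85
position: [0.6229, -0.0683, 0.0783]
eef_rot: [-2.784, -1.455, -0.0]
wrist_force: [0.1, 0.3, 0.8]
width: 0.0
grasp_force: 0.0
```

>>> servo_tool(deltas=[[-1, 1.3, 1.2, 0, 0, 0, -4], [-1, 1.3, 1.2, 0, 0, 0, -4], [-1, 1.3, 1.2, 0, 0, 0, -4], [-1, 1.3, 1.2, 0, 0, 0, -4], [-1, 0, 0, 0, 0, 0, 0]])

```text
time: 6.35
position: [0.6294, -0.0663, 0.0782]
eef_rot: [-2.556, -1.827, 0.0]
wrist_force: [1.2, -1.1, -0.8]
width: 0.0003
grasp_force: 0.4
```

```bash
python3 - <<'E'
from h import *
rel();b=snap("scene");white(b,'pics/s3.png')
E
```

```text
t 6.35 z 0.07824452821280146 alpha 71.11882371605816 turned 53.61882371605816 n -0.017553320287032156 u 0.017001424253672175 F [ 1.17 -1.06 -0.79]
```

View pics/s3.png

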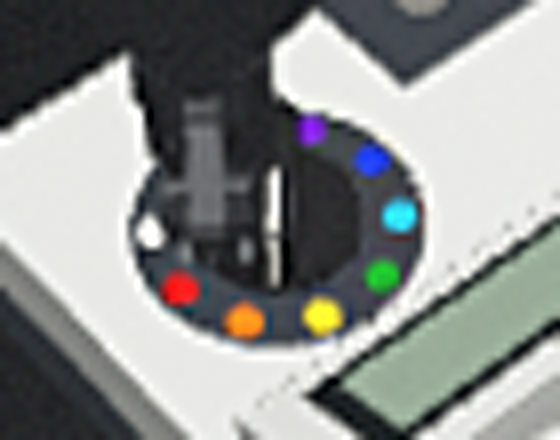

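The bar stands between orange and yellow, with its end at crop (272,260), and it's following the tool. I'm continuing past yellow toward the yellow/green jump.

>>> servo_tool(deltas=[[-1, 1.3, 1.2, 0, 0, 0, -4], [-1, 1.3, 1.2, 0, 0, 0, -4], [-1, 1.3, 1.2, 0, 0, 0, -4], [-1, 1.3, 1.2, 0, 0, 0, -4], [-1, 0, 0, 0, 0, 0, 0]])

```text
time: 6.9
position: [0.6354, -0.062, 0.0783]
eef_rot: [-2.276, -2.165, -0.0]
wrist_force: [-1.0, -1.1, 0.1]
width: 0.0002
grasp_force: 0.0
```

>>> servo_tool(deltas=[[-1, 1.3, 1.2, 0, 0, 0, -4], [-1, 1.3, 1.2, 0, 0, 0, -4], [-1, 1.3, 1.2, 0, 0, 0, -4], [-1, 1.3, 1.2, 0, 0, 0, -4], [-1, 0, 0, 0, 0, 0, 0]])

```text
time: 7.4
position: [0.6397, -0.0569, 0.0783]
eef_rot: [1.954, 2.46, -0.0]
wrist_force: [-0.7, -1.0, 0.7]
width: 0.0005
grasp_force: 0.4
```

>>> servo_tool(deltas=[[-1, 1.3, 1.2, 0, 0, 0, -4], [-1, 1.3, 1.2, 0, 0, 0, -4], [-1, 0, 0, 0, 0, 0, 0]])

```text
time: 7.7
position: [0.6414, -0.0534, 0.0783]
eef_rot: [-1.778, -2.59, -0.0]
wrist_force: [-0.4, -0.0, 0.8]
width: 0.0001
grasp_force: 0.0
```

```bash
python3 - <<'E'
from h import *
rel();b=snap("scene");white(b,'pics/s4.png')
E
```

```text
t 7.7 z 0.07828649982175633 alpha 111.07780049097755 turned 93.57780049097755 n -0.01660744437888887 u 0.017577971668566107 F [-0.44 -0.02  0.84]
```

View pics/s4.png

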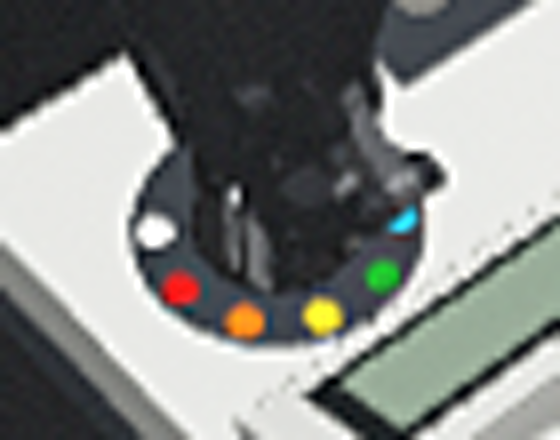

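The tool now hides the bar. The force is near zero, so it's probably at or past the jump. I'll push to just short of green, back off, rise and check.

>>> servo_tool(deltas=[[-1, 1.3, 1.2, 0, 0, 0, -4], [-1, 1.3, 1.2, 0, 0, 0, -4], [-1, 0.6, 0.6, 0, 0, 0, -2], [-1, 0, 0, 0, 0, 0, 0], [-1, 0, 0, 0, 0, 0, 0]])

```text
time: 8.25
position: [0.6428, -0.0495, 0.0783]
eef_rot: [-1.545, -2.735, -0.0]
wrist_force: [-0.7, -0.3, 0.8]
width: -0.0001
grasp_force: 0.0
```

>>> servo_tool(deltas=[[-1, -6, 0, 0, 0, 0, 0], [-1, -8, 0, 0, 0, 0, 0], [-1, 0, 0, 0, 0, 0, 0], [-1, 0, 0, -30, 0, 0, 0], [-1, 0, 0, -30, 0, 0, 0]])

```text
time: 8.75
position: [0.6493, -0.0616, 0.1376]
eef_rot: [-1.541, -2.734, 0.001]
wrist_force: [0.2, -0.1, 0.5]
width: -0.0002
grasp_force: 0.0
```

>>> servo_tool(deltas=[[-1, -40, 0, 0, 0, 0, 0], [-1, -40, 0, 0, 0, 0, 0], [-1, -40, 0, 0, 0, 0, 0], [-1, 0, 0, 0, 0, 0, 0], [-1, 0, 0, 0, 0, 0, 0]])

```text
time: 9.25
position: [0.7121, -0.165, 0.1374]
eef_rot: [-1.543, -2.735, -0.0]
wrist_force: [-0.5, 0.8, -0.6]
width: -0.0
grasp_force: 0.0
```

```bash
python3 - <<'E'
from h import *
rel();print(manip.read_state()['position']);b=snap("scene");t=snap("top")
c1=cv2.resize(b["color"][200:255,205:275],(560,440),interpolation=cv2.INTER_CUBIC)
c2=cv2.resize(t["color"][140:195,250:280+0],(240,440),interpolation=cv2.INTER_CUBIC)
cv2.imwrite('pics/s5.png',np.hstack([c1,cv2.resize(t["color"][140:195,260:290],(240,440),interpolation=cv2.INTER_CUBIC)])[...,::-1])
E
```

```text
t 9.25 z 0.13736953236860167 alpha 121.13365023904589 turned 103.63365023904589 n -0.1516019146644614 u 0.017245785679661438 F [-0.52  0.8  -0.57]
[ 0.71214543 -0.16504902  0.13736953]
```

View pics/s5.png

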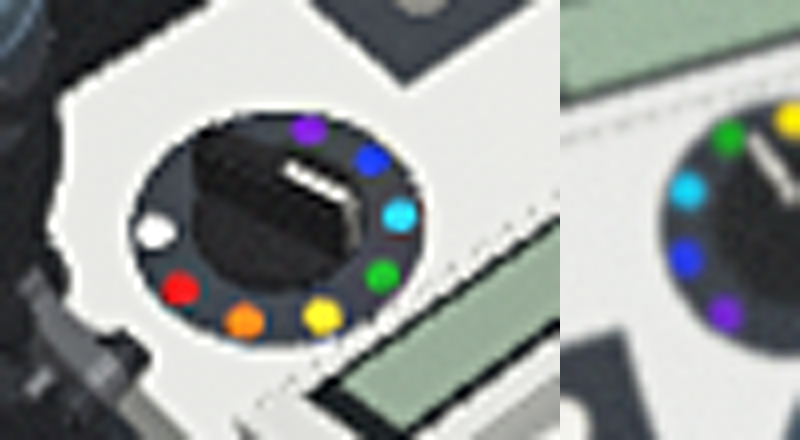

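```bash
python3 - <<'E'
from h import *
b=snap("scene");ang(b,[(290,168),(352,198)])
t=snap("top")
for s,bx in ((t,(268,150,304,184)),(b,(228,208,256,236))):
    im=cv2.cvtColor(s["color"],cv2.COLOR_RGB2HSV)[bx[1]:bx[3],bx[0]:bx[2]]
    m=((im[...,1]<70)&(im[...,2]>110)).astype(np.uint8)
    n,l,st,c=cv2.connectedComponentsWithStats(m)
    for i in range(1,n):
        if st[i,4]>4:
            ys,xs=np.where(l==i);P=np.array([ray(s,x+bx[0],y+bx[1],.096)[:2] for x,y in zip(xs,ys)])
            w=np.linalg.svd(P-P.mean(0))[2][0];print(st[i],P.mean(0),np.degrees(np.arctan2(w[1],w[0])),'from axis',np.degrees(np.arctan2(*(P.mean(0)-[.619,-.0442])[::-1])))
E
```

```text
line [array([ 0.62509779, -0.03934825]), array([ 0.64273929, -0.02627808])] 36.533888592320814 from axis 37.05089909110887
[  0   0  36  34 405] [ 0.62750354 -0.01474782] 140.45304762509602 from axis 73.89532232363239
[15  7  7  8 24] [ 0.63303294 -0.03456064] -142.02774180891387 from axis 34.485538898876406
[  0   0  28  13 210] [ 0.59870594 -0.02704246] 60.94582454110137 from axis 139.7872741163754
[12 12 10  7 19] [ 0.63313821 -0.03362625] 32.046045461517174 from axis 36.79223046864188
```

The pointer is at about 36° in both views, and green is at 35.5°, so it has clicked into green. Next is the zero key.

>>> servo_tool(deltas=[[-1, 0, 0, -20, 0, 0, 0], [-1, 42.7, -6.4, 0, 0, 0, 0], [-1, 42.7, -6.4, 0, 0, 0, 0], [-1, 42.7, -6.4, 0, 0, 0, 0], [-1, 42.7, -6.4, 0, 0, 0, 0]])

```text
time: 9.95
position: [0.6001, -0.0291, 0.1587]
eef_rot: [1.539, 2.738, 0.001]
wrist_force: [0.4, 1.5, 0.8]
width: -0.0001
grasp_force: 0.0
```

>>> servo_tool(deltas=[[-1, 42.7, -6.4, 0, 0, 0, 0], [-1, 42.7, -6.4, 0, 0, 0, 0], [-1, 0, 0, 0, 0, 0, 0], [-1, 0, 0, 0, 0, 0, 0]])

```text
time: 10.35
position: [0.5461, 0.0365, 0.1592]
eef_rot: [1.536, 2.739, 0.001]
wrist_force: [0.5, 0.3, 1.2]
width: 0.0001
grasp_force: 0.0
```

>>> servo_tool(deltas=[[-1, 0, 0, 35, 0, 0, 0], [-1, 0, 0, 30, 0, 0, 0], [-1, 0, 0, 10, 0, 0, 0], [-1, 0, 0, 0, 0, 0, 0], [-1, 0, 0, 0, 0, 0, 0]])

```text
time: 10.85
position: [0.5478, 0.0345, 0.0842]
eef_rot: [1.541, 2.736, 0.001]
wrist_force: [1.0, 0.0, 0.4]
width: 0.0002
grasp_force: 0.0
```

>>> servo_tool(deltas=[[-1, 0, 0, 6, 0, 0, 0], [-1, 0, 0, 4, 0, 0, 0], [-1, 0, 0, 2, 0, 0, 0], [-1, 0, 0, 0, 0, 0, 0], [-1, 0, 0, 0, 0, 0, 0]])

```text
time: 11.35
position: [0.547, 0.0349, 0.0718]
eef_rot: [1.54, 2.737, 0.0]
wrist_force: [0.2, -0.9, 1.8]
width: -0.0001
grasp_force: 0.9
```

>>> servo_tool(deltas=[[-1, 0, 0, 2, 0, 0, 0], [-1, 0, 0, 0, 0, 0, 0]])

```text
time: 11.55
position: [0.547, 0.0349, 0.0695]
eef_rot: [1.54, 2.737, 0.0]
wrist_force: [-0.2, -1.1, 2.6]
width: -0.0002
grasp_force: 1.6
```

>>> servo_tool(deltas=[[-1, 0, 0, 1.5, 0, 0, 0], [-1, 0, 0, 0, 0, 0, 0], [-1, 0, 0, 0, 0, 0, 0]])

```text
time: 11.85
position: [0.547, 0.0349, 0.0689]
eef_rot: [1.54, 2.737, 0.0]
wrist_force: [-1.4, 0.1, 10.1]
width: 0.0002
grasp_force: 5.0
```

The key is bottomed: z is 0.0689 and the force is about 10 N, above the 3.5 N it takes. I'll release it and rise clear.

>>> servo_tool(deltas=[[-1, 0, 0, 0, 0, 0, 0], [-1, 0, 0, -10, 0, 0, 0], [-1, 0, 0, -30, 0, 0, 0], [-1, 0, 0, -40, 0, 0, 0], [-1, 0, 0, -40, 0, 0, 0]])

```text
time: 12.35
position: [0.5455, 0.0353, 0.1885]
eef_rot: [-1.539, -2.735, 0.001]
wrist_force: [2.2, -0.6, 0.3]
width: 0.0004
grasp_force: 0.0
```

>>> servo_tool(deltas=[[-1, -10, -40, 0, 0, 0, 0], [-1, -10, -40, 0, 0, 0, 0], [-1, -10, -40, 0, 0, 0, 0], [-1, 0, 0, 0, 0, 0, 0], [-1, 0, 0, 0, 0, 0, 0]])

```text
time: 12.85
position: [0.4592, -0.0532, 0.1881]
eef_rot: [-1.544, -2.736, -0.001]
wrist_force: [0.0, -0.4, 0.4]
width: -0.0002
grasp_force: 0.0
```

```bash
python3 - <<'E'
from h import *
print(manip.read_state()['position']);t=snap("top");save(t,'pics/t6.png',(70,60,470,300),2)
E
```

```text
[ 0.45916827 -0.0532462   0.18805439]
```

View pics/t6.png

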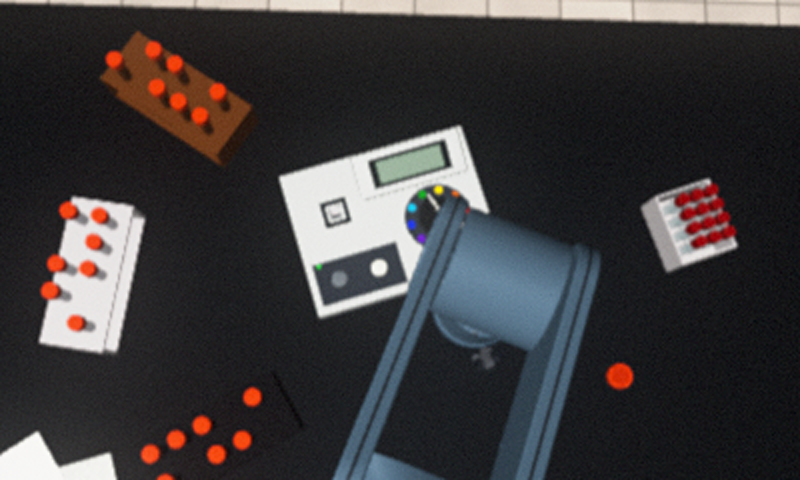

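The pointer line at about (432,203) faces the green dot at (422,195). The cuvette at (335,212), the racks and the cap haven't moved, and the arm is clear.

```bash
python3 -c "
from plant import job
print(job.close_job())"
```

```text
the job is handed in; nothing more can be done
None
```

I pushed the selector three clicks anticlockwise from red to green, then pressed the zero key right down and let it up, and handed the job in at about 13 s; the read key, cuvette, tubes and cap were left alone.

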